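# Load the medallion into the marking station

## Robot

A 6-joint arm with a two-finger parallel gripper is mounted at the origin on the work surface. World frame = base frame: x ahead of the robot, y to its left, z up, the work surface at z = 0. Lengths are in mm, angles in rad, forces in N, time in s.
With the tool pointing down it reaches from about 275 to 825 mm from the base axis. Payload 5.2 kg.
Tool frame: the origin (TCP) lies at the very end of the fingers, on their centre line; the grasp point (between the pads) lies 19 mm behind it; z points along the fingers, y is the direction in which the jaws open and shut (so a half turn about z gives the same grasp; the last joint's range is limited). The gripper opens to 93 mm and grips with 3 to 60 N. Pads are 15 mm wide; open, the fingers measure 128 mm over their backs; the gripper's body (75 mm by 188 mm) begins 65 mm behind the grasp point.
Start: joints at [-1.359, 0.259, 1.535, -0, 1.348, -0.203], TCP at [221.674, -503.354, 218.653] pointing down, gripper open.
Joint ranges: [-3.14, 3.14], [-0.91, 2.08], [0.19, 2.58], [-1.22, 4.36], [0.22, 2.71], [-3.12, 3.12]. Speed limits (rad/s): [2.57, 2.57, 3.14, 3.14, 3.14, 3.14].

## Interface

Orientations are given as [roll, pitch, yaw] about the fixed x, y, z axes, in that order (R = Rz(yaw) Ry(pitch) Rx(roll)).
In Python, from bench import robot gives the robot as it stands. The module is installed in compiled form; this text tells all that it offers. Calls block until the motion is done:
- robot.move_ptp(position, orientation): joint-space move of the TCP to a pose.
- robot.move_linear(position, ori=None, speed=150, f_stop=None): straight line of the TCP; ori=None keeps the orientation; speed is the mean speed in mm/s. With f_stop (N) it stops when the force on the tool has changed by that much, and returns True; else False.
- robot.move_j(angles): joint-space move.
- robot.move_gripper(opening): opening from 0.0 (shut) to 1.0 (fully open); the grip force is fixed at half the most; returns when the fingers have stopped.
- robot.sleep(seconds).
- robot.inverse_kinematics(position, orientation): joint angles nearest the present ones, or None.
- robot.get_image(name): name is "scene" or "top"; returns a dict with "img" (384x512x3 uint8, blue, green, red), "fovy" (degrees; the focal length in pixels is half the picture's height over the tangent of half this angle, whatever the lens; pixels are square), "cx", "cy" (the principal point, pixels), "k1" (the pictures are not rectified: a ray, as slopes to the right and down, at radius r is drawn at 1 + k1 r^2 times it, then the intrinsics apply), "eye" and "orientation" of the camera in the world. Camera axes: x right, y down, z forward; pixel columns grow to the right and rows downward; lengths in mm; the calibration is good to about 2 mm. A picture is of the moment at which its call begins. There is no depth.
A pose or a line that the arm cannot do raises robot.MotionError and nothing moves.
- robot.hand_in(): hands the job in, once; it reports no verdict.
Readings, each from a call of its own:
- robot.current_t(): time.
- robot.current_qpos(): joint angles.
- robot.current_joint_vel(): joint speeds.
- robot.current_joint_efforts(): joint torques, N m.
- robot.current_tcp_pos(): TCP position.
- robot.current_eef_rot(): TCP orientation.
- robot.current_contact_force(): force on the tool from outside, world axes, zero at the start.
- robot.current_ft_torque(): the same for the moment, N m.
- robot.current_gripper_width(): opening from 0.0 (shut) to 1.0 (fully open).
Only numpy, scipy, OpenCV 4.12 (cv2) and the standard library are available. Lean on these libraries where they do the work, as an engineer would, in place of code of your own. Each camera call takes 0.05 s, during which the arm holds its last target.

## Task

Load the pallet that carries the round brass medallion into the blue marking station: slide it in, medallion end first, between the two low rails and under the bridge until its nose meets the red stop and it lies flat on the bed. Then let go, and leave the other two pallets where they are.

Things in the scene. Friction and masses are not known exactly. Their poses are not given: they have to be found in the camera images.
- pallet_round: Black plate 160 x 60 x 8 mm (x, y, z), 0.22 kg, balanced 20 mm tailward of centre. Brass disc 42 mm wide, 6 thick, fixed on top at x = +50 mm (nose). Yellow upright grip at x = -50 mm (tail): 30 mm long (x), 15 wide (y), top 63 mm above the underside; pinch its width from above. Origin: centre of the underside; x to the nose, z up. Starts flat on the table, nose roughly away from the robot.
- pallet_square: Bystander: the same black pallet with the same yellow grip, but a square copper blank, 38 mm wide, near its nose. Origin and axes as for pallet_round.
- pallet_ring: Bystander: the same black pallet with the same yellow grip, but a steel ring blank, 42 mm across, near its nose. Origin and axes as for pallet_round.
- station: Fixed. Origin on the table under a seated pallet's origin; x inwards, axes as the seated pallet's; mm. Bed: x -170 to 160, y -80 to 80, top z 10. Dark rails, tops z 20, x -130 to 15, leave a channel 84 wide (y -42 to 42). Blue bridge x 15 to 95: posts 84 apart, underside z 70, lens z 62; top of machine z 172. Red stop: front face x 80, top z 24. The pallet's grip stays in front of the bridge.

How it is judged (in metres and radians):
At the end, for the whole second after the job is handed in: The pallet with the round brass medallion lies at rest and flat (within 0.08 rad) on the station's bed between the rails, medallion under the bridge, its origin within 12 mm of fully home along the station's x and 16 mm across, within 0.2 rad of the sliding direction (x of pallet_round in the frame of station between -0.012 and 0.006 m and y of pallet_round in the frame of station between -0.016 and 0.016 m and z of pallet_round in the frame of station between 0.006 and 0.014 m and angle between pallet_round's own z axis and vertical below 0.08 rad and angle between the x axis of pallet_round and the x axis of station, either way round below 0.2 rad and linear speed of pallet_round below 0.02 m/s); the robot touches nothing.
It fails at once if the pallet with the copper square is moved more than 30 mm (distance of pallet_square from where it was at the start of the episode above 0.03 m).
It fails at once if the pallet with the steel ring is moved more than 30 mm (distance of pallet_ring from where it was at the start of the episode above 0.03 m).
It also fails if it takes over 40 s, if anything falls off the work surface, if the arm or the gripper's body presses on something with over 40 N, if the wrist force passes 120 N, or if a joint passes its speed limit or range.

## Working session

There is one attempt and no reset: what is moved stays moved. The work goes in short steps, each a Python script; the robot and the scene stay as the last script left them, time stands still between calls to the robot, and variables do not carry over. Pictures are saved under pics/ and viewed, and the job is handed in when it is done.

```bash
mkdir -p pics; python3 - <<'E'
from bench import robot
import cv2
for n in("scene","top"):
    d=robot.get_image(n); cv2.imwrite(f"pics/{n}0.png",d["img"])
    print(n,{k:v for k,v in d.items() if k!="img"})
print(robot.current_eef_rot(),robot.current_t())
E
```

```text
scene {'fovy': 43.505252563430986, 'cx': 257.399444256425, 'cy': 194.56269241940777, 'k1': -0.07325121538766911, 'eye': array([637.24368665, 577.51320546, 715.82063626]), 'orientation': array([-2.40776577e+00,  1.51762547e-03,  2.99910950e+00])}
top {'fovy': 42.3534183591467, 'cx': 262.08548338999447, 'cy': 198.49143004404633, 'k1': -0.21663776652940242, 'eye': array([ 403.96777879,  -34.49813514, 1111.76834782]), 'orientation': array([-2.989136  , -0.01269445, -1.58904277])}
[-3.14007632e+00 -3.39278479e-04  4.14799245e-01] 0.1
```

View pics/scene0.png

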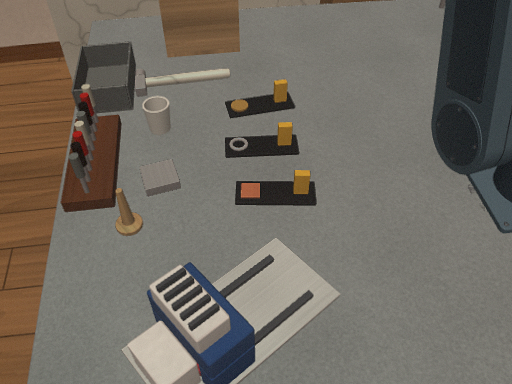

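View pics/top0.png

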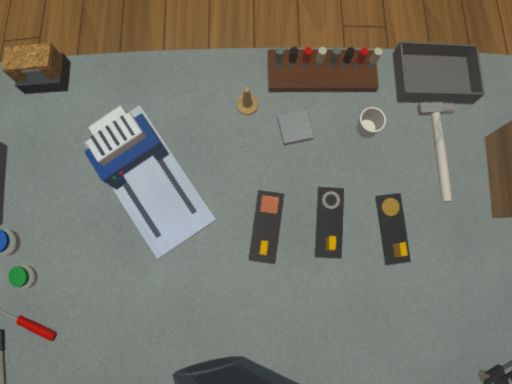

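```bash
python3 - <<'E'
import cv2
t=cv2.imread("pics/top0.png")
a=cv2.resize(t[180:275,360:430],None,fx=6,fy=6,interpolation=cv2.INTER_CUBIC);cv2.imwrite("pics/cA.png",a)
b=cv2.resize(t[100:265,75:225],None,fx=3.6,fy=3.6,interpolation=cv2.INTER_CUBIC);cv2.imwrite("pics/cB.png",b)
s=cv2.imread("pics/scene0.png")
b=cv2.resize(s[230:384,115:345],None,fx=3.4,fy=3.4,interpolation=cv2.INTER_CUBIC);cv2.imwrite("pics/cC.png",b)
E
```

```text
(no output)
```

View pics/cA.png

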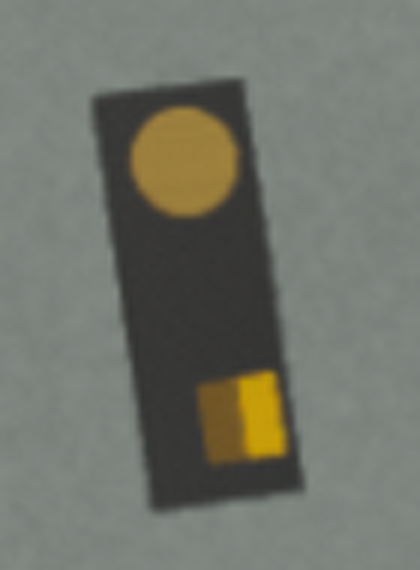

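View pics/cB.png

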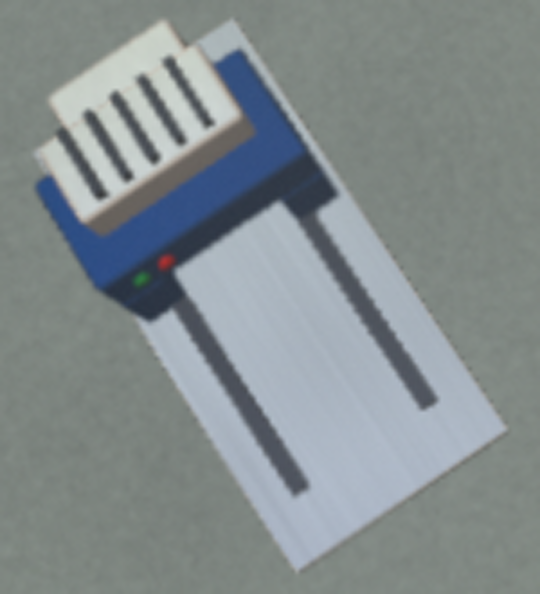

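View pics/cC.png

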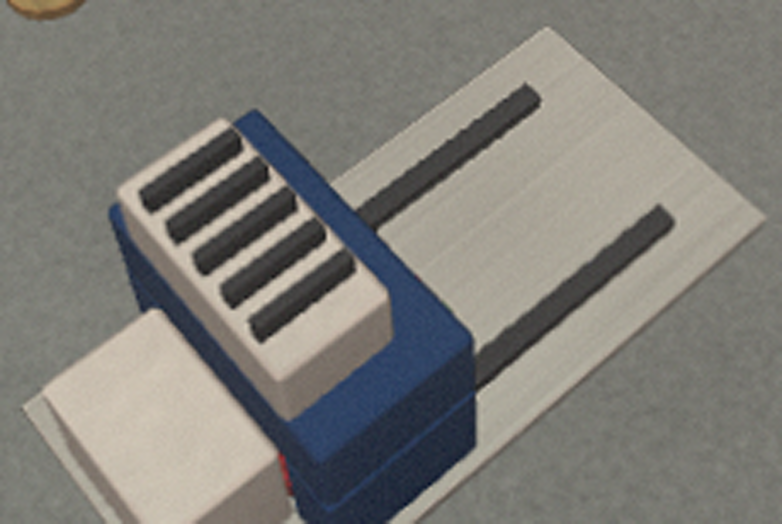

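```bash
cat > h.py <<'E'
import numpy as np
from scipy.optimize import least_squares
from scipy.spatial.transform import Rotation as R
C={'scene':dict(fovy=43.505252563430986,cx=257.399444256425,cy=194.56269241940777,k1=-0.07325121538766911,eye=[637.24368665,577.51320546,715.82063626],o=[-2.40776577,1.51762547e-03,2.99910950]),
'top':dict(fovy=42.3534183591467,cx=262.08548338999447,cy=198.49143004404633,k1=-0.21663776652940242,eye=[403.96777879,-34.49813514,1111.76834782],o=[-2.989136,-0.01269445,-1.58904277])}
def proj(n,P):
    c=C[n];f=192/np.tan(np.radians(c['fovy'])/2)
    p=(np.atleast_2d(P)-c['eye'])@R.from_euler('xyz',c['o']).as_matrix()
    s=p[:,:2]/p[:,2:];s=s*(1+c['k1']*(s**2).sum(1,keepdims=True))
    return s*f+[c['cx'],c['cy']]
def crop(u,off,k): return (np.array(u,float)+.5)/k-.5+off
def fit(obs,x0):  # obs: list (cam, pts_local, pix); pose x,y,yaw, z=0
    def loc(q,L):
        L=np.array(L,float);c,s=np.cos(q[2]),np.sin(q[2])
        return np.c_[q[0]+c*L[:,0]-s*L[:,1],q[1]+s*L[:,0]+c*L[:,1],L[:,2]]
    r=lambda q:np.concatenate([(proj(n,loc(q,L))-px).ravel() for n,L,px in obs])
    s=least_squares(r,x0,x_scale=[100,100,1]);return s.x,np.round(s.fun.reshape(-1,2),1).tolist()
E
python3 - <<'E'
from h import *
pal=('top',[[80,30,8],[80,-30,8],[-80,-30,8],[-80,30,8]],crop([(93,96),(243,80),(303,491),(152,511)],[360,180],6))
print(fit([pal],[400,-300,0]))
st=('top',[[-170,80,10],[-170,-80,10],[160,-80,10],[-130,42,20],[-130,-42,20]],crop([(298,572),(507,429),(233,18),(310,488),(420,411)],[75,100],3.6))
sc=('scene',[[-170,-80,10],[-170,80,10],[160,-80,10]],crop([(547,27),(765,217),(22,408)],[115,230],3.4))
for o in([st],[sc],[st,sc]):print(fit(o,[500,250,.5]))
E
```

```text
(array([ 4.99459750e+02, -3.47845368e+02,  9.56911017e-02]), [[-0.0, -0.2], [-0.0, -0.4], [0.1, 0.2], [-0.0, 0.3]])
(array([6.25275826e+02, 2.12928400e+02, 5.87184998e-01]), [[-0.4, 0.8], [0.6, 0.3], [-0.3, -0.3], [-0.3, -0.5], [0.3, -0.3]])
(array([6.26986489e+02, 2.15379274e+02, 5.86709471e-01]), [[0.0, -1.0], [1.3, -0.0], [-1.3, 0.4]])
(array([6.26099978e+02, 2.14138223e+02, 5.88230281e-01]), [[-0.9, 0.5], [0.1, -0.2], [-0.8, -0.6], [-0.8, -0.9], [-0.2, -0.8], [0.2, -1.7], [1.6, -0.9], [-0.7, -0.3]])
```

```bash
cat >> h.py <<'E'
PAL=np.array([499.5,-347.8,.0957]); ST=np.array([625.8,213.7,.5875])
def tw(fr,x,y,z): c,s=np.cos(fr[2]),np.sin(fr[2]); return [fr[0]+c*x-s*y,fr[1]+s*x+c*y,z]
E
python3 - <<'E'
from h import *
from bench import robot
import cv2
o=[np.pi,0,PAL[2]]
for x,z in((-110,60),(-110,150),(0,30)): print(robot.inverse_kinematics(tw(ST,x-50,0,z),[np.pi,0,ST[2]]))
robot.move_ptp(tw(PAL,-50,0,120),o)
robot.move_gripper(0.6)
print(robot.move_linear(tw(PAL,-50,0,22),speed=100,f_stop=6))
print(robot.current_tcp_pos(),robot.current_contact_force())
for n in("scene","top"): cv2.imwrite(f"pics/{n}1.png",robot.get_image(n)["img"])
E
python3 -c "
import cv2,numpy as np
a=cv2.imread('pics/scene1.png')[40:240,200:400];b=cv2.imread('pics/top1.png')[150:350,300:500]
cv2.imwrite('pics/m1.png',cv2.resize(np.hstack([a,b]),None,fx=2,fy=2,interpolation=2))"
```

```text
[ 2.87543185e-02  3.52198334e-01  1.83853823e+00 -4.44089210e-16
  9.50856089e-01  1.01205065e+00]
[ 2.87543185e-02  2.42916660e-01  1.73399706e+00 -4.44089210e-16
  1.16467894e+00  1.01205065e+00]
[ 1.26495863e-01  5.46420228e-01  1.59719285e+00 -4.44089210e-16
  9.97979576e-01  1.10979219e+00]
False
[ 450.11410048 -353.02596946   22.6186741 ] [-0.99722785  0.48933264 -0.02229605]
```

View pics/m1.png

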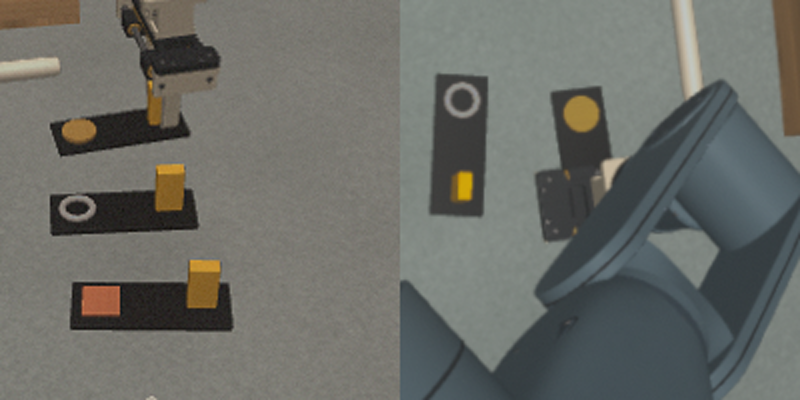

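Fingers straddle the yellow grip (left half, about (160,100)), clear of the ring pallet. I'll close and lift.

```bash
python3 - <<'E'
from h import *
from bench import robot
import cv2
robot.move_gripper(0); print(robot.current_gripper_width())
p=robot.current_tcp_pos()
robot.move_linear([p[0],p[1],150],speed=100)
robot.sleep(.3)
print(robot.current_gripper_width(),robot.current_contact_force(),robot.current_t())
for n in("scene","top"): cv2.imwrite(f"pics/{n}2.png",robot.get_image(n)["img"])
E
python3 -c "
import cv2,numpy as np
a=cv2.imread('pics/scene2.png')[0:200,200:400];b=cv2.imread('pics/top2.png')[150:350,300:500]
cv2.imwrite('pics/m2.png',cv2.resize(np.hstack([a,b]),None,fx=2,fy=2,interpolation=2))"
```

```text
0.16032944596189685
0.15984587959457114 [-0.21666781 -0.26949337 -3.04416062] 5.6917
```

View pics/m2.png

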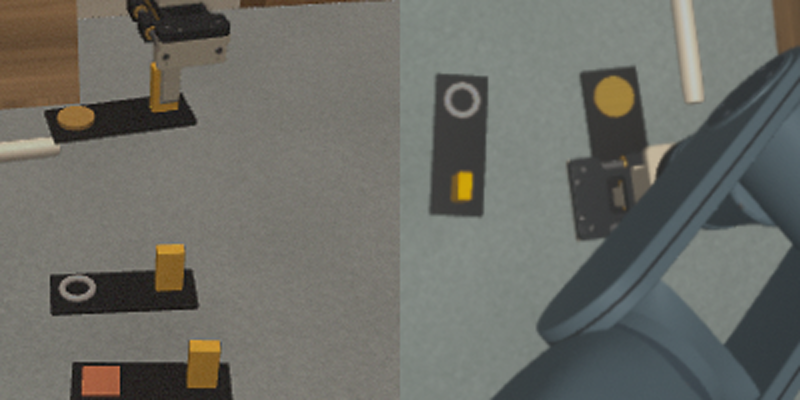

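Pallet lifted, roughly level. Next I'll carry it to in front of the station.

```bash
python3 - <<'E'
from h import *
from bench import robot
import cv2
robot.move_ptp(tw(ST,-110-50,0,150),[np.pi,0,ST[2]])
robot.move_linear(tw(ST,-110-50,0,60),speed=100,f_stop=10)
robot.sleep(.3)
print(robot.current_gripper_width(),robot.current_tcp_pos(),robot.current_contact_force(),robot.current_t())
for n in("scene","top"): cv2.imwrite(f"pics/{n}3.png",robot.get_image(n)["img"])
E
python3 -c "
import cv2,numpy as np
cv2.imwrite('pics/m3.png',cv2.resize(cv2.imread('pics/scene3.png')[190:384,115:365],None,fx=3.2,fy=3.1,interpolation=2))
cv2.imwrite('pics/m3t.png',cv2.resize(cv2.imread('pics/top3.png')[100:275,75:275],None,fx=3.4,fy=3.4,interpolation=2))"
```

```text
0.15762714596531385 [492.89303336 125.04262751  60.41800821] [-0.83167942  0.42236966 -3.05061525] 8.8917
```

View pics/m3.png

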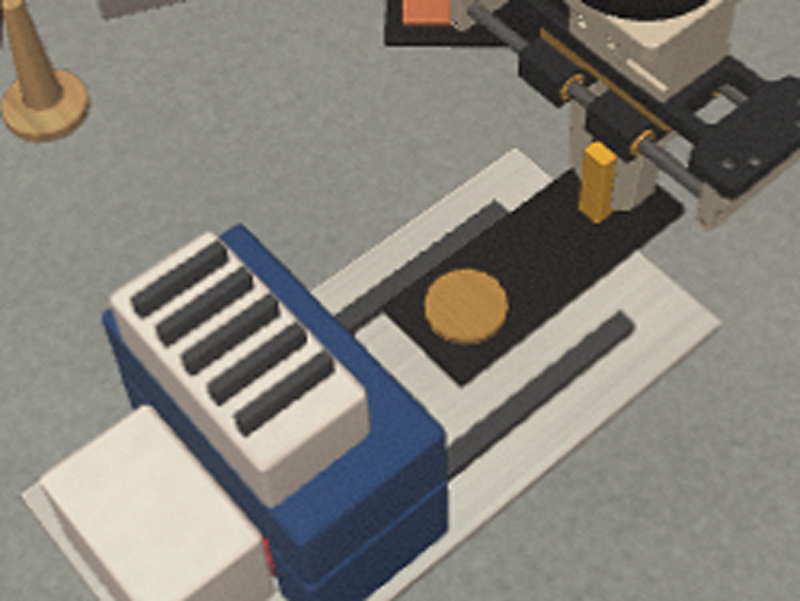

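View pics/m3t.png

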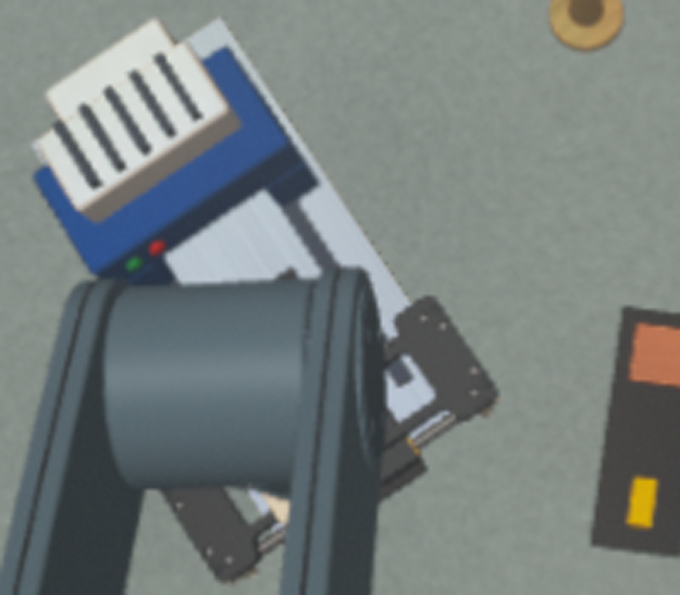

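```bash
python3 - <<'E'
from h import *
px=(np.array([(385,312),(462,384),(683,208),(466,300)])+.5)/[3.2,3.1]-.5+[115,190]
L=np.array([[80,-30,8],[80,30,8],[-80,30,8],[50,0,14.]])
def W(q):
    Rm=R.from_euler('ZY',[q[3],q[4]]); return Rm.apply(L)+[q[0],q[1],q[2]]
t=tw(ST,-110,0,38)
s=least_squares(lambda q:(proj('scene',W(q))-px).ravel(),[*t,ST[2],0],x_scale=[100,100,100,1,1])
q=s.x;c,sn=np.cos(ST[2]),np.sin(ST[2]);d=q[:2]-ST[:2]
print(q,np.round(s.fun,1),'station frame',c*d[0]+sn*d[1],-sn*d[0]+c*d[1])
# fixed z by grip geometry: z at grip=38
def q5(p): 
    return [p[0],p[1],38-50*np.sin(p[3]),p[2],p[3]]
s=least_squares(lambda p:(proj('scene',W(q5(p)))-px).ravel(),[t[0],t[1],ST[2],0],x_scale=[100,100,1,1])
q=s.x;d=q[:2]-ST[:2];print(q,np.round(s.fun,1),c*d[0]+sn*d[1],-sn*d[0]+c*d[1])
E
```

```text
[5.33404970e+02 1.44042558e+02 2.02047954e+01 5.92085902e-01
 1.37174854e-02] [-0.3 -1.3  0.2 -0.1 -0.2 -0.3  0.2  1.7] station frame -115.51292314779204 -6.765012450452666
[ 5.36619274e+02  1.56379596e+02  6.16099831e-01 -3.89336855e-02] [-1.3 -1.4  0.8  0.2  0.3 -0.4  0.3  1.4] -105.99936727166138 1.7218315279370984
```

```bash
python3 - <<'E'
from h import *
from bench import robot
import cv2
print(robot.move_linear(tw(ST,-160,0,32),speed=40,f_stop=5),robot.current_tcp_pos(),robot.current_contact_force())
z=robot.current_tcp_pos()[2]+0.5
print(robot.move_linear(tw(ST,-80,0,z),speed=60,f_stop=10),robot.current_tcp_pos(),robot.current_contact_force(),robot.current_t())
for n in("scene","top"): cv2.imwrite(f"pics/{n}4.png",robot.get_image(n)["img"])
E
python3 -c "
import cv2,numpy as np
cv2.imwrite('pics/m4.png',cv2.resize(cv2.imread('pics/scene4.png')[190:384,115:365],None,fx=3.2,fy=3.1,interpolation=2))"
```

```text
True [491.90255902 124.94117598  31.94686488] [-1.09398989  0.64041511  3.87551196]
True [492.07397779 125.13891735  31.95600726] [-0.52738484 -0.35051196  3.61919738] 9.9583
```

View pics/m4.png

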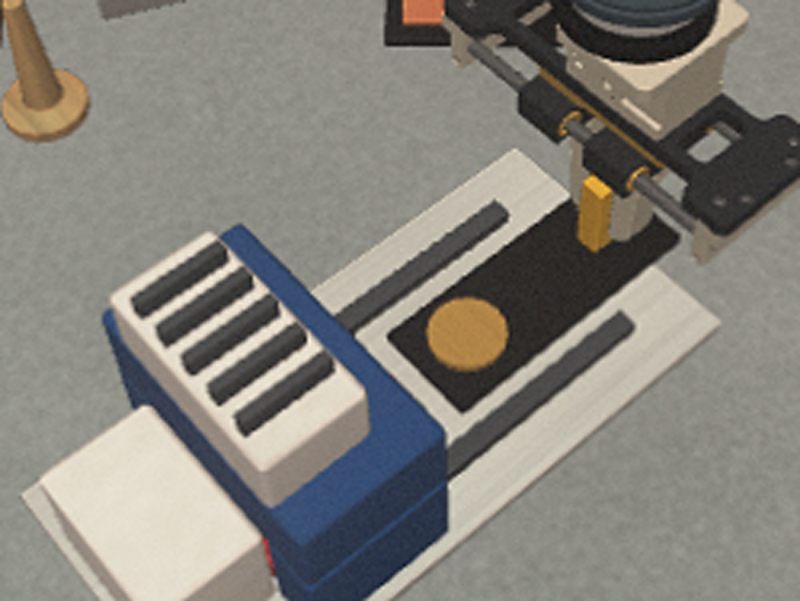

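The pallet sits flat on the bed between the rails, well centred (medallion at (467,333)). The slide stopped at once, on the down-force or a transient. I'll unload slightly and then slide.

```bash
python3 - <<'E'
from h import *
from bench import robot
import cv2
p=robot.current_tcp_pos()
robot.move_linear([p[0],p[1],33.2],speed=20); robot.sleep(.3)
print(robot.current_tcp_pos(),robot.current_contact_force())
z=33.2
for x in(-120,-80,-62):
    print(robot.move_linear(tw(ST,x,0,z),speed=50,f_stop=15),robot.current_tcp_pos(),robot.current_contact_force())
    robot.sleep(.15);print(robot.current_contact_force(),robot.current_t())
for n in("scene","top"): cv2.imwrite(f"pics/{n}5.png",robot.get_image(n)["img"])
E
python3 -c "
import cv2,numpy as np
cv2.imwrite('pics/m5.png',cv2.resize(cv2.imread('pics/scene5.png')[190:384,115:365],None,fx=3.2,fy=3.1,interpolation=2))"
```

```text
[491.77345395 125.12634517  32.93623162] [ 0.19931688  0.43863515 -2.69144296]
False [525.54415184 147.11144785  33.0605478 ] [ 0.47405418  0.10674343 -3.19384764]
[-0.4703758  -0.64572369 -2.8940025 ] 11.7167
False [558.8353678  169.29282518  33.03252346] [ 0.17406906  0.29051473 -2.31874378]
[ 0.61470093  0.1111145  -3.17730882] 12.8167
False [574.25440521 179.51291924  33.01801554] [-0.26379897 -0.18079166 -2.66710287]
[ 0.61054446  0.06558296 -1.98765416] 13.475
```

View pics/m5.png

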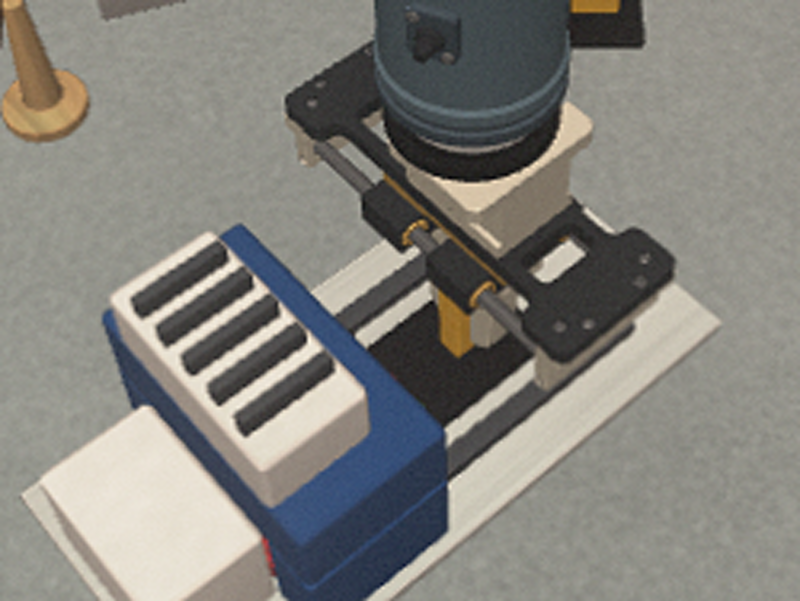

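The pallet is under the bridge, aligned between the rails, with the gripper clear of it. Now the last stretch to the stop.

```bash
python3 - <<'E'
from h import *
from bench import robot
print(robot.move_linear(tw(ST,-38,0,33.2),speed=20,f_stop=8))
p=robot.current_tcp_pos();c,s=np.cos(ST[2]),np.sin(ST[2]);d=p[:2]-ST[:2]
print(p,c*d[0]+s*d[1],-s*d[0]+c*d[1],robot.current_contact_force(),robot.current_gripper_width(),robot.current_t())
E
```

```text
True
[583.39914206 186.06528825  32.47520183] -50.608884483085944 0.5008580378406506 [-0.66776076 -0.00494296  1.75718301] 0.1609576387377404 14.2833
```

```bash
python3 - <<'E'
from h import *
from bench import robot
robot.sleep(.3);print(robot.current_contact_force())
z=robot.current_tcp_pos()[2]
c,s=np.cos(ST[2]),np.sin(ST[2])
for i in range(2):
    r=robot.move_linear(tw(ST,-40,0,z+.3),speed=15,f_stop=12)
    p=robot.current_tcp_pos();d=p[:2]-ST[:2]
    print(r,p,c*d[0]+s*d[1],-s*d[0]+c*d[1]); robot.sleep(.2);print(robot.current_contact_force(),robot.current_t())
    if r:break
E
```

```text
[1.83481886 0.33665338 1.66849318]
True [583.2911977  186.12470209  32.03247164] -50.6657976861388 0.6101415065685494
[-3.07769525 -1.08789092  5.40945795] 15.1833
```

```bash
python3 - <<'E'
from h import *
from bench import robot
import cv2
robot.move_gripper(0.5)
p=robot.current_tcp_pos()
robot.move_linear([p[0],p[1],130],speed=80)
p=robot.current_tcp_pos()
robot.move_linear([p[0],p[1],220],speed=150)
robot.move_ptp([330,-150,300],[np.pi,0,.3])
print(robot.current_contact_force(),robot.current_t())
for n in("scene","top"): cv2.imwrite(f"pics/{n}6.png",robot.get_image(n)["img"])
E
python3 -c "
import cv2,numpy as np
cv2.imwrite('pics/m6.png',cv2.resize(cv2.imread('pics/scene6.png')[190:384,115:365],None,fx=3.2,fy=3.1,interpolation=2))
cv2.imwrite('pics/m6t.png',cv2.resize(cv2.imread('pics/top6.png')[100:265,75:225],None,fx=3.6,fy=3.6,interpolation=2))"
```

```text
[ 0.20411327 -0.87347981 -0.63344348] 19.6083
```

View pics/m6.png

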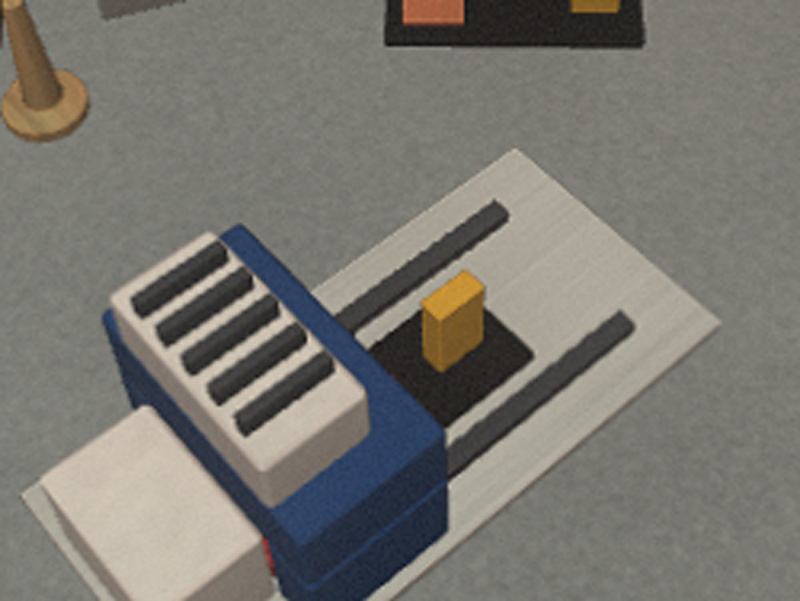

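View pics/m6t.png

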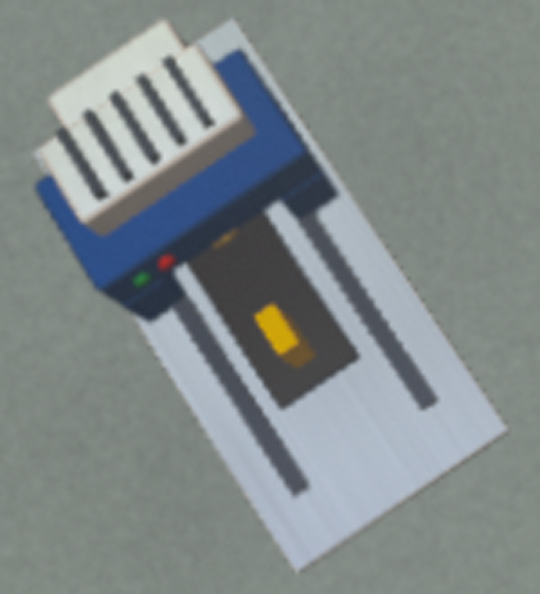

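View pics/scene6.png

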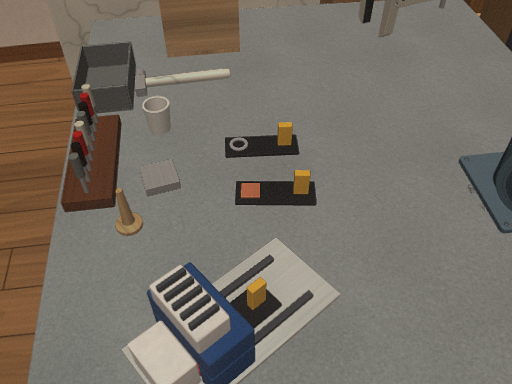

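```bash
python3 - <<'E'
from h import *
px=crop([(282,408),(358,356)],[75,100],3.6)
pred=lambda q:proj('top',[tw(ST,*(np.array([np.cos(q[2])*a-np.sin(q[2])*b+q[0],np.sin(q[2])*a+np.cos(q[2])*b+q[1]])),18) for a,b in((-80,30),(-80,-30))])
s=least_squares(lambda q:(pred(q)-px).ravel(),[0,0,0],x_scale=[10,10,.1]);print(s.x,s.fun)
E
```

```text
[0.00510745 0.75152929 0.00237147] [-0.47899934  0.31389585  0.47501743 -0.3174277 ]
```

Measured in the station frame: x ≈ 0.0 mm, y ≈ 0.8 mm, yaw ≈ 0.002 rad.

```bash
python3 - <<'E'
from bench import robot
robot.hand_in(); print(robot.current_t())
E
```

```text
the job is handed in; nothing more can be done
the job is handed in; nothing more can be done
```

The pallet with the round brass medallion is in the blue marking station against its stop, and the job is handed in at about 20 s of the 40 s allowed. I gripped it by the yellow upright, carried it over the other pallets, set it down between the rails and slid it in medallion end first.

**Checks on the seated pallet:**
- **Stop contact:** two pushes both ended at the same place, with the tool at station x of -50.6 mm, which matches a fully home pallet.
- **Position:** after I let go and moved the arm away, the top picture put the pallet at x of about 0.0 mm, y of about 0.8 mm and yaw of about 0.002 rad. The calibration is only good to about 2 mm.
- **Flatness:** it looks flat in both views. I did not measure its tilt or height.
- **Other pallets:** the square and ring pallets look unmoved in the final scene picture. I judged this by eye.

**What disagreed:** the first slide tripped its force limit at once because the pallet was pressing on the bed. I raised the tool about 1 mm and the slide then ran freely. While the pallet was in the gripper, two fits from a single camera differed by about 10 mm. I did not rely on them and used the later contact and top picture instead.

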